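# Tighten the loose screw of the filter housing with the T-key

## Task

The brass screw on the filter housing's lid is loose: take the orange T-handled key from its rack, fit its blade in the screw's slot and turn clockwise until the screw comes up firm against its stop. Turn it only with the key, leave the black screw tight and the other things on the bench where they are, and hang the key back in the rack as you found it.

Things in the scene. Friction and masses are not known exactly. Their poses are not given: they have to be found in the camera images.
- key_grip (a point): Centre of the key's orange handle bar, 120 mm long (y) x 18 mm thick (x) x 28 mm high (z); z points up, away from the blade. A steel shaft runs down from the middle of the bar to a flat blade whose tip is 90 mm below this point. Key 0.2 to 0.35 kg.
- key_tip (a point): Middle of the blade's lower edge. The blade is 28 mm wide (along the key's y, the same direction as the handle bar), 5 mm thick (x) and 24 mm tall.
- rack_top (a point): Fixed light-wood key rack: point midway between its two upright walls, level with their tops (100 mm up). The walls stand 70 mm apart along y, each 20 mm thick, 60 mm long in x; open between at both x ends. The key hangs with its bar along y across both wall tops (bar centre 14 mm above this point), its blade free between the walls above a 12 mm base.
- brass_screw (a point): Centre of the loose brass screw's top face, 89 mm above the bench, z up; axes are the housing's (y along its length) and do not turn with the screw. Head 49 mm across in a black collar 62 mm across, 4 mm lower. Central slot 11 mm wide, 40 mm long, 10 mm deep, closed ends. A white dot by one slot end meets a white tick on the collar when tight.
- black_screw (a point): Centre of the top face of the other screw head, dark steel and already tight; same size and slot, 180 mm along y from the brass one (either may be on either side).
- screw_brass (a joint): Brass screw's turn, rad, clockwise from above: starts 0.1 to 0.5, hard stop at 1.5 (tight); rubs with 0.18 N m and stays where left. At value q the slot lies along the point's y axis turned clockwise by q, plus a hidden fixed offset of up to 0.45 rad either way: find it by touch (the blade drops in) or by eye.
- lid (a point): Middle of the flat lid of the fixed grey filter housing, 72 mm above the bench, 175 mm (x) x 305 mm (y). The two screws sit 90 mm either side of it along y.
- screw_black (a joint): Turn of the black screw, the same measure; at its stop (about 1.48 to 1.5) from the start.
- canister: Bystander: steel screw-top canister 92 mm across, 125 mm tall; origin under its centre.
- level: Bystander: blue spirit level 200 x 24 x 50 mm, lying along its x, standing on edge; origin under its centre.
- gauge: Bystander: wooden marking gauge 200 mm long (x), fence 62 mm wide, 69 mm tall with its brass screw; origin under the middle of the beam.
- pliers: Bystander: red-handled pliers about 170 mm long (x), lying flat, 18 mm high; origin near the pivot.
- mug: Bystander: blue mug 80 mm across, 90 mm tall; origin under its centre.
Things that resemble listed ones, but are neither listed nor needed, are in the scene too. Of the things that look like the part that bears key_grip, the smallest one is meant.

How it is judged:
By the outcome, as a careful person would: the job done as asked, in the order asked, and still so for the second after the job is handed in, with the robot touching nothing.
It also fails if it takes over 64 s, if anything falls off the work surface, if the arm or the gripper's body presses on something with over 40 N, if the wrist force passes 120 N, or if a joint passes its speed limit or range.

## Robot

A 6-joint arm with a two-finger parallel gripper is mounted at the origin on the work surface. World frame = base frame: x ahead of the robot, y to its left, z up, the work surface at z = 0. Lengths are in mm, angles in rad, forces in N, time in s.
With the tool pointing down it reaches from about 300 to 775 mm from the base axis. Payload 14.6 kg.
Tool frame: the origin (TCP) lies at the very end of the fingers, on their centre line; the grasp point (between the pads) lies 19 mm behind it; z points along the fingers, y is the line along which they close (so a half turn about z gives the same grasp; the last joint's range is limited). The gripper opens to 94 mm and grips with 3 to 60 N. Pads are 16 mm wide; open, the fingers measure 119 mm over their backs; the gripper's body (75 mm by 177 mm) begins 78 mm behind the grasp point.
Start: joints at [-1.315, 0.3, 1.521, -0, 1.321, -0.067], TCP at [174.466, -521.585, 205.446] pointing down, gripper open.
Joint ranges: [-3.03, 3.03], [-0.79, 2.21], [0.23, 2.52], [-1.04, 4.18], [0, 3.07], [-2.55, 2.55]. Speed limits (rad/s): [2.22, 2.22, 2.57, 3.14, 3.14, 3.14].

## Interface

Orientations are given as [roll, pitch, yaw] about the fixed x, y, z axes, in that order (R = Rz(yaw) Ry(pitch) Rx(roll)).
In Python, from cell import manip, optics gives the robot as it stands.
- The arm moves only by the shell command python3 -m crank 'ROWS' [FORCE]. ROWS is JSON, a list of rows, each a list of 7 numbers: the opening in per cent of the stroke, from 0 (shut) to 100 (fully open), then the shift along the tool's x, y, z in mm, then the turn, a rotation vector about the tool's x, y, z in rad. A call has 1 to 10 rows; each row is the pose to reach, as a shift and turn from the pose commanded when the call began, along the tool's axes at that moment; what a row does not reach only later rows make up. A row lasts 1/10 s, in which the tool goes at most 50 mm and 8.59 degrees, less where a joint would pass 70% of its speed; a pose out of reach is approached as far as the arm can. A call with a gripper value outside its range is refused whole. The fingers move at their own pace and stop on an object; FORCE is the grip in N (left out, the last holds). Time passes only in rows, so rows that repeat a pose let the fingers close. It gives the time, the measured TCP pose, the force, the opening and the grip force at its end, in the units of the state.
- manip.read_state(): the state, without advancing time (a new reading comes with each control period).
- optics.camera(name): name is "side" or "top" or "wrist"; returns (picture, depth): 420x560x3 uint8, red, green, blue; 420x560 float32, mm along the optical axis (not along the pixel's ray), 0 where there is no reading.
- optics.calibration(name): a dict with "camera_matrix" (3x3 intrinsics, pixels), "R" (3x3) and "t" (3): a world point X has camera coordinates R X + t. Camera axes: x right, y down, z forward; pixel columns grow to the right and rows downward; lengths in mm; the calibration is good to about 2 mm. A picture is of the moment at which its call begins: read the wrist's pose just before it. calibration takes no time and is no camera call; for the wrist camera it gives the pose at the moment of the call.
- manip.sign_off(): hands the job in; it is judged then, once.
The state is a dict: "clock": time; "joints": joint angles; "qd": joint speeds; "effort": joint torques, N m; "eef_pos": TCP position; "eef_rot": TCP orientation; "wrist_force": force on the tool from outside, world axes, zero at the start; "moment": the same for the moment, N m; "finger_gap": finger opening in mm; "finger_force": force on a finger pad.
Only numpy, scipy, OpenCV 4.12 (cv2) and the standard library are available. Lean on these libraries where they do the work, as an engineer would, in place of code of your own. Each camera call takes 0.05 s, during which the arm holds its last target. There are 200 camera calls.

## Working session

There is one attempt and no reset: what is moved stays moved. The work goes in short steps, Python scripts to look and compute and a shell command to move; the robot and the scene stay as the last step left them, time stands still between calls to the robot, and variables do not carry over. Pictures are saved under pics/ and viewed, at most 10 in all, crops included, and the job is handed in when it is done.

```bash
ls; mkdir -p pics; python3 - <<'E'
from cell import manip, optics
import cv2, numpy as np
print(manip.read_state())
for n in ("top","side"):
    p,d=optics.camera(n); cv2.imwrite(f"pics/{n}0.png",p[:,:,::-1]); np.save(f"{n}0.npy",d)
    c=optics.calibration(n); print(n,c)
E
```

```text
pics
{'clock': 0.0, 'joints': array([-1.31459001e+00,  3.00511900e-01,  1.52159302e+00, -2.12734598e-06,
        1.32069656e+00, -6.65559332e-02]), 'qd': array([ 0.00061145,  0.00027135,  0.00013162, -0.00075527, -0.00063779,
       -0.00096995]), 'effort': array([ 1.82587155e-03, -5.31803691e+01, -3.52735949e+01,  7.08800275e-02,
        2.44013773e-02, -8.21089202e-05]), 'eef_pos': array([ 174.40467591, -521.33320959,  204.85889978]), 'eef_rot': array([-3.14038636e+00, -7.83395661e-05,  3.22762730e-01]), 'wrist_force': array([-0.16188007, -0.01281585,  0.18200756]), 'moment': array([ 0.00988978,  0.01317008, -0.05195661]), 'finger_force': 0.0, 'finger_gap': 94.14204142328549}
top {'camera_matrix': array([[509.435662  ,   0.        , 275.74828192],
       [  0.        , 509.435662  , 213.0556495 ],
       [  0.        ,   0.        ,   1.        ]]), 'R': array([[-6.62987663e-02, -9.97799469e-01, -8.32168551e-04],
       [-9.73217940e-01,  6.48493849e-02, -2.20547952e-01],
       [ 2.20116595e-01, -1.38121758e-02, -9.75375778e-01]]), 't': array([ 144.39487145,  566.70737954, 1466.86379283])}
side {'camera_matrix': array([[413.56290077,   0.        , 277.25226309],
       [  0.        , 413.56290077, 213.04322439],
       [  0.        ,   0.        ,   1.        ]]), 'R': array([[-0.91739415, -0.39795599,  0.00436024],
       [-0.22744095,  0.51525827, -0.82630474],
       [ 0.32658627, -0.75903883, -0.56320641]]), 't': array([552.19082515, 161.6223865 , 980.31986605])}
```

View pics/top0.png

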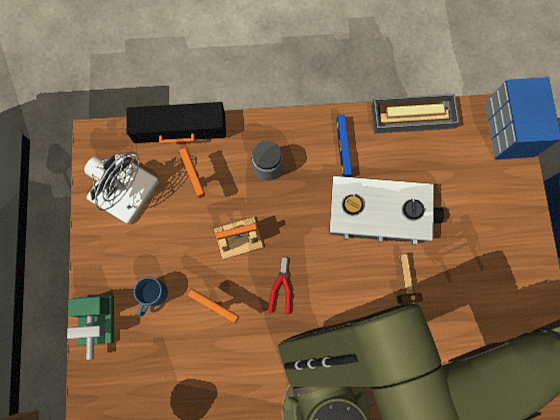

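View pics/side0.png

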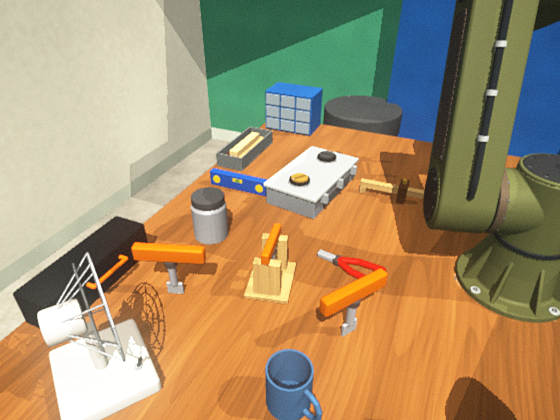

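The top view shows the rack with the key across it at (238,230). Two bigger orange keys stand free at (191,172) and (212,306). The brass screw is at (353,204) and the black one at (413,209). The side view agrees.

```bash
cat > h.py <<'E'
from cell import manip, optics
import cv2, numpy as np
def cast(c,uv,z):
    uv=np.atleast_2d(np.asarray(uv,float)); K,R,t=c["camera_matrix"],c["R"],c["t"]
    d=np.c_[(uv-K[:2,2])/[K[0,0],K[1,1]],np.ones(len(uv))]@R
    o=-R.T@t
    return o+d*((z-o[2])/d[:,2])[:,None]
def orange(p):
    h=cv2.cvtColor(p,cv2.COLOR_RGB2HSV); return cv2.inRange(h,(5,200,120),(17,255,255))
def axis(pts):   # min area rect centre, long-axis angle, sizes
    (c,s,a)=cv2.minAreaRect(np.float32(pts[:,:2])); a=np.radians(a)
    if s[0]<s[1]: a+=np.pi/2; s=s[::-1]
    return np.array(c),(a+np.pi/2)%np.pi-np.pi/2,s
def shift(target,yaw_t=None):
    "world target -> tool-axes shift, and turn about tool z"
    from scipy.spatial.transform import Rotation as Ro
    s=manip.read_state(); R=Ro.from_euler('xyz',s["eef_rot"])
    return R.inv().apply(np.array(target)-s["eef_pos"])
E
python3 - <<'E'
from h import *
p=cv2.imread("pics/top0.png")[:,:,::-1].copy(); c=optics.calibration("top")
m=orange(p); n,l,st,ce=cv2.connectedComponentsWithStats(m)
for i in range(1,n):
    if st[i,4]>40:
        v,u=np.where(l==i); P=cast(c,np.c_[u,v],128); a=axis(P); print(st[i],a[0],np.degrees(a[1]),a[2])
print(cast(c,[[353,204],[413,209]],89))
E
```

```text
[190 290  48  30  87] [316.65597534 295.33502197] 55.006271362304695 (152.31398010253906, 10.831488609313965)
[[ 581.48382191 -123.44433588   89.        ]
 [ 554.53720958 -298.91382248   89.        ]]
```

```bash
sed -i 's/(5,200,120),(17,255,255)/(4,170,150),(16,255,255)/' h.py; python3 - <<'E'
from h import *
p=cv2.imread("pics/top0.png")[:,:,::-1].copy(); c=optics.calibration("top")
h=cv2.cvtColor(p,cv2.COLOR_RGB2HSV); print(h[222:242:2,238].tolist(), h[165:175:2,190].tolist(),h[300:312,212].tolist())
for S in (170,190,205):
  m=cv2.inRange(h,(4,S,150),(17,255,255)); n,l,st,ce=cv2.connectedComponentsWithStats(m)
  for i in range(1,n):
    if st[i,4]>60:
        v,u=np.where(l==i); P=cast(c,np.c_[u,v],128); a=axis(P); print(S,st[i],a[0],np.degrees(a[1]),a[2])
E
```

```text
[[19, 119, 231], [18, 116, 240], [20, 115, 89], [12, 198, 234], [13, 195, 231], [12, 197, 234], [10, 173, 93], [87, 50, 51], [19, 104, 105], [17, 113, 126]] [[12, 193, 232], [12, 195, 230], [12, 196, 228], [13, 194, 229], [13, 193, 231]] [[11, 153, 125], [12, 199, 154], [12, 208, 217], [12, 197, 236], [12, 193, 230], [13, 193, 229], [13, 184, 231], [13, 188, 230], [13, 190, 234], [12, 193, 236], [11, 180, 180], [15, 137, 130]]
170 [159 133  35  10 144] [808.56793213 388.01416016] 89.98938751220703 (101.4608383178711, 25.045795440673828)
170 [179 147  24  49 371] [703.3326416 348.0012207] 19.053075790405273 (154.48744201660156, 21.435256958007812)
170 [215 223  41  16 249] [516.38696289 225.70147705] -79.46263885498047 (117.93074035644531, 17.679447174072266)
170 [187 289  51  34 449] [310.98550415 301.18148804] 56.762241363525405 (153.72845458984375, 22.138620376586914)
190 [159 133  35  10 137] [808.75976562 388.01412964] 89.98938751220703 (101.4608383178711, 24.662126541137695)
190 [179 148  24  48 357] [702.78900146 347.81341553] 19.053022384643562 (153.33700561523438, 21.43524742126465)
190 [215 224  41  15 234] [516.72235107 225.48280334] -79.97525405883789 (117.2838363647461, 17.2702579498291)
190 [188 289  50  34 360] [311.09124756 300.26385498] 56.376178741455085 (152.2917022705078, 21.257631301879883)
```

```bash
python3 - <<'E'
from h import *
from scipy.spatial.transform import Rotation as Ro
s=manip.read_state(); c=optics.calibration("wrist"); R=Ro.from_euler('xyz',s["eef_rot"])
o=-c["R"].T@c["t"]; print("cam in tool",R.inv().apply(o-s["eef_pos"]),"axis",R.inv().apply(c["R"][2]), R.inv().apply(c["R"][0]),c["camera_matrix"][0,0])
print(shift((581,-123,300)))
E
```

```text
cam in tool [  75.71500114    0.18802553 -179.72179108] axis [-0.26310693 -0.0013624   0.96476572] [-0.00107409  0.9999988   0.00111924] 347.52713562432973
[ 511.95881092 -248.93059821  -94.75238512]
```

```bash
python3 -m crank '[[100,50,-25,-15,0,0,0],[100,100,-49,-15,0,0,0],[100,145,-71,-15,0,0,0],[100,190,-93,-15,0,0,0],[100,235,-115,-15,0,0,0],[100,280,-137,-15,0,0,0],[100,325,-159,-15,0,0,0],[100,370,-181,-15,0,0,0],[100,415,-203,-15,0,0,0],[100,460,-225,-15,0,0,0]]' 30
python3 -m crank '[[100,40,-20,0,0,0,0],[100,52,-24,0,0,0,0],[100,52,-24,0,0,0,0],[100,52,-24,0,0,0,0]]'
python3 - <<'E'
from h import *
c=optics.calibration("wrist"); p,d=optics.camera("wrist"); cv2.imwrite("pics/w1.png",p[:,:,::-1])
np.savez("w1.npz",d=d,**c); s=manip.read_state(); print(s["eef_pos"],s["eef_rot"],s["joints"])
E
```

```text
clock: 1.1
eef_pos: [530.6, -170.1, 220.3]
eef_rot: [-3.141, 0.0, 0.323]
wrist_force: [0.3, -0.5, 0.5]
finger_gap: 94.0
finger_force: 0.0
clock: 1.5
eef_pos: [570.5, -133.5, 220.1]
eef_rot: [-3.141, 0.001, 0.322]
wrist_force: [-0.3, 0.6, 0.3]
finger_gap: 94.2
finger_force: 0.0
[ 570.36079137 -133.88013354  220.39592367] [-3.14152422e+00  4.05608157e-04  3.21527918e-01] [-2.92985289e-01  3.69971550e-01  1.39311496e+00 -1.81271613e-04
  1.37887701e+00  9.56317744e-01]
```

View pics/w1.png

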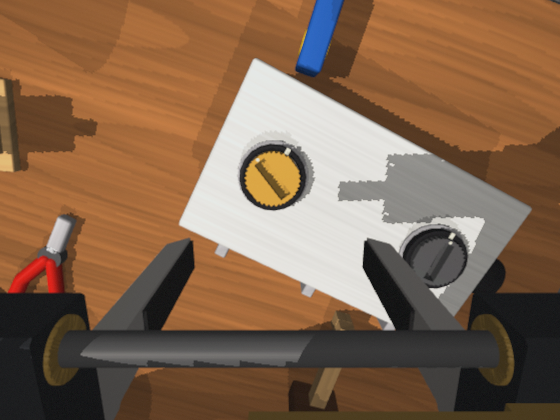

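The wrist view shows the brass screw at (272,177) with its slot running from about (257,162) to (288,197). The collar tick is at (288,151) and the black screw at (436,256). The tick is clockwise of the slot's upper-left end.

```bash
python3 - <<'E'
from h import *
c=dict(np.load("w1.npz")); p=cv2.imread("pics/w1.png")[:,:,::-1].copy()
h=cv2.cvtColor(p,cv2.COLOR_RGB2HSV)
roi=np.zeros(p.shape[:2],np.uint8); cv2.circle(roi,(272,177),38,255,-1)
m=cv2.inRange(h,(15,120,150),(30,255,255))&roi
cnt=max(cv2.findContours(m,cv2.RETR_EXTERNAL,cv2.CHAIN_APPROX_NONE)[0],key=cv2.contourArea)
P=cast(c,cnt[:,0],89); C,r=cv2.minEnclosingCircle(np.float32(P[:,:2])); C2=cv2.fitEllipse(np.float32(P[:,:2])); print("head",C,r,C2)
fill=np.zeros_like(roi); cv2.drawContours(fill,[cnt],-1,255,-1); fill=cv2.erode(fill,np.ones((7,7)))
s=fill&~m; n,l,st,ce=cv2.connectedComponentsWithStats(s)
i=1+np.argmax(st[1:,4]); v,u=np.where(l==i); A=axis(cast(c,np.c_[u,v],89)); print("slot",A[0],np.degrees(A[1]),A[2],st[i])
w=cv2.inRange(h,(0,0,190),(180,60,255)); rr=np.zeros_like(roi); cv2.circle(rr,(272,177),33,255,-1)
n,l,st,ce=cv2.connectedComponentsWithStats(w&rr)
for i in range(1,n):
    q=cast(c,ce[i],87)[0]; dd=q[:2]-C; print("white",ce[i],st[i,4],q,np.degrees(np.arctan2(dd[1],dd[0])),np.hypot(*dd))
print("black",cast(c,[[436,256]],89))
cv2.imwrite("pics/w1c.png",cv2.resize(p[137:217,232:312],(560,560),interpolation=cv2.INTER_CUBIC)[:,:,::-1])
E
```

```text
head (584.0806884765625, -122.89578247070312) 25.225006103515625 ((584.5010375976562, -123.18057250976562), (44.14551544189453, 49.51825714111328), 57.66922378540039)Traceback (most recent call last):
  File "<stdin>", line 10, in <module>
    return _wrapfunc(a, 'argmax', axis=axis, out=out, **kwds)
    return bound(*args, **kwds)
ValueError: attempt to get argmax of an empty sequence
```

```bash
cat > slot.py <<'E'
from h import *
def slot(c,p,uv,R):
    h=cv2.cvtColor(p,cv2.COLOR_RGB2HSV); C=cast(c,[uv],89)[0,:2]
    v,u=np.mgrid[uv[1]-60:uv[1]+60,uv[0]-60:uv[0]+60]; u=u.ravel();v=v.ravel(); ok=(u>=0)&(u<560)&(v>=0)&(v<420);u=u[ok];v=v[ok]
    V=h[v,u,2].astype(np.uint8)
    P=cast(c,np.c_[u,v],89); r=np.hypot(*(P[:,:2]-C).T); ins=r<20
    t,_=cv2.threshold(V[ins],0,255,cv2.THRESH_OTSU); k=ins&(V<t)
    M=np.zeros(p.shape[:2],np.uint8); M[v[k],u[k]]=255
    n,l,st,ce=cv2.connectedComponentsWithStats(M); i=1+np.argmax(st[1:,4]); b,a=np.where(l==i); A=axis(cast(c,np.c_[a,b],89))
    print("slot otsu",t,A[0],np.degrees(A[1]),A[2],st[i])
    k=(h[v,u,1]<60)&(V>150)&(r<32); M[:]=0; M[v[k],u[k]]=255
    n,l,st,ce=cv2.connectedComponentsWithStats(M)
    for i in range(1,n):
        q=cast(c,ce[i],87)[0]; d=q[:2]-C; print("white",ce[i].round(),st[i,4],np.degrees(np.arctan2(d[1],d[0])),np.hypot(*d))
E
python3 - <<'E'
from slot import *
c=dict(np.load("w1.npz")); p=cv2.imread("pics/w1.png")[:,:,::-1].copy()
slot(c,p,(272,177),25); print("black",cast(c,[[436,256]],89))
cv2.imwrite("pics/w1c.png",cv2.resize(p[137:217,232:312],(560,560),interpolation=cv2.INTER_CUBIC)[:,:,::-1])
E
```

```text
slot otsu 162.0 [ 583.4329834  -121.53486633] 51.89267730712892 (38.06145095825195, 9.776130676269531) [255 159  32  39 323]
white [250. 167.] 194 84.26883422353413 21.58136675597586
white [287. 151.] 31 -12.002731850389603 26.8759261345863
white [257. 159.] 7 58.86942438619429 20.75300130725224
white [295. 202.] 1 -120.00253485654639 32.0122991023951
white [288. 207.] 7 -134.18938923114615 32.096131743738745
white [279. 210.] 10 -149.92390521350333 31.96015521333915
white [268. 210.] 8 -167.82283592577372 31.88126428631949
black [[ 562.30105622 -296.49325316   89.        ]]
```

View pics/w1c.png

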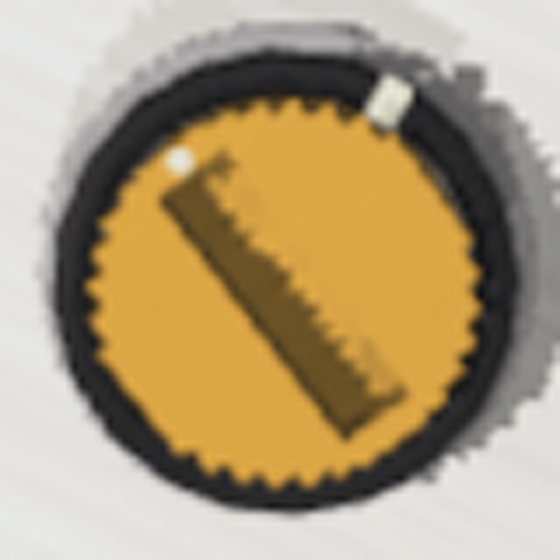

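The crop shows the slot clearly, with its ends near crop (200,175) and (375,415). The white dot is at (180,160) and the tick at (390,100). The slot lies at about 52° in world terms, and about 70° of turn remains.

```bash
python3 - <<'E'
from h import *
print(shift((516.5,225.6,230)), 1.75-manip.read_state()["eef_rot"][2])
E
```

```text
[  62.49714574 -358.07965845   -9.60492166] 1.4284720823390191
```

```bash
python3 -m crank '[[100,6,-36,-10,0,0,-0.14],[100,13,-72,-10,0,0,-0.28],[100,19,-108,-10,0,0,-0.42],[100,25,-143,-10,0,0,-0.56],[100,31,-179,-10,0,0,-0.7],[100,38,-215,-10,0,0,-0.84],[100,44,-251,-10,0,0,-0.98],[100,50,-286,-10,0,0,-1.12],[100,56,-322,-10,0,0,-1.28],[100,62,-358,-10,0,0,-1.43]]'
python3 -m crank '[[100,0,0,0,0,0,0],[100,0,0,0,0,0,0],[100,0,0,0,0,0,0]]'
python3 - <<'E'
from h import *
c=optics.calibration("wrist"); p,d=optics.camera("wrist"); cv2.imwrite("pics/w2.png",p[:,:,::-1])
np.savez("w2.npz",d=d,**c); s=manip.read_state(); print(s["eef_pos"],s["eef_rot"],s["joints"])
h=cv2.cvtColor(p,cv2.COLOR_RGB2HSV); m=orange(p); n,l,st,ce=cv2.connectedComponentsWithStats(m)
for i in range(1,n):
    if st[i,4]>300:
        v,u=np.where(l==i); A=axis(cast(c,np.c_[u,v],128)); print(st[i],A[0],np.degrees(A[1]),A[2])
E
```

```text
clock: 2.55
eef_pos: [516.1, 226.2, 230.9]
eef_rot: [3.141, 0.0, 1.747]
wrist_force: [0.1, 0.0, 0.6]
finger_gap: 94.2
finger_force: 0.0
clock: 2.85
eef_pos: [516.7, 224.9, 230.6]
eef_rot: [3.141, 0.0, 1.74]
wrist_force: [0.1, -0.5, 0.5]
finger_gap: 93.8
finger_force: 0.0
[516.74359176 224.91213328 230.6126427 ] [3.14141734e+00 1.12872665e-04 1.73968288e+00] [ 3.45598776e-01  3.12259861e-01  1.44612942e+00 -1.44471946e-04
  1.38305064e+00  1.76739165e-01]
[   0    0   93  132 4173] [313.48916626 306.99819946] 56.65513229370117 (126.83385467529297, 21.841856002807617)
[ 431   75  129   49 2310] [668.36669922 335.74728394] 19.02187538146972 (98.30767059326172, 23.32377815246582)
[ 270  132   22  138 2815] [518.02520752 226.09365845] -79.83503913879393 (118.9588851928711, 17.01137924194336)
```

View pics/w2.png

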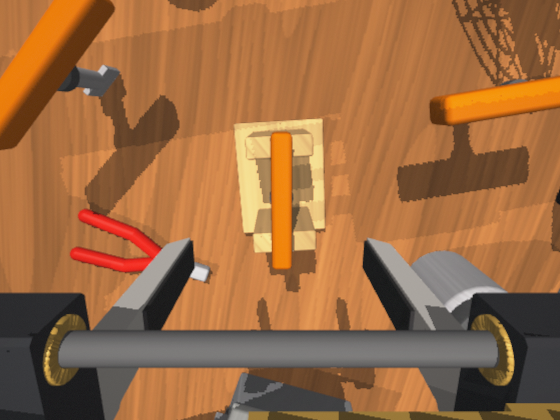

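The wrist view shows the bar upright in the image, from (281,132) to (281,268), across both rack walls. It sits centred between the fingers, so I'm descending to grip it.

```bash
python3 -m crank '[[60,1,1,40,0,0,0],[60,1,1,80,0,0,0],[60,1,1,110,0,0,0],[60,1,1,125,0,0,0],[60,1,1,135,0,0,0],[60,1,1,135,0,0,0]]' 45
python3 -m crank '[[0,0,0,0,0,0,0],[0,0,0,0,0,0,0],[0,0,0,0,0,0,0],[0,0,0,0,0,0,0],[0,0,0,0,0,0,0],[0,0,0,0,0,0,0],[0,0,0,0,0,0,0],[0,0,0,0,0,0,0]]' 45
```

```text
clock: 3.5
eef_pos: [517.1, 226.7, 94.7]
eef_rot: [-3.14, 0.0, 1.741]
wrist_force: [-0.1, 0.4, 1.2]
finger_gap: 56.5
finger_force: 0.0
clock: 4.3
eef_pos: [517.5, 227.7, 95.8]
eef_rot: [3.141, -0.0, 1.743]
wrist_force: [0.5, -0.3, 5.1]
finger_gap: 19.8
finger_force: 45.0
```

```bash
python3 -m crank '[[0,0,0,-10,0,0,0],[0,0,0,-30,0,0,0],[0,0,0,-60,0,0,0],[0,0,0,-95,0,0,0],[0,0,0,-125,0,0,0],[0,0,0,-135,0,0,0],[0,0,0,-135,0,0,0]]'
python3 - <<'E'
from h import *
print(shift((583.8,-122.3,230)), 0.908-manip.read_state()["eef_rot"][2])
E
```

```text
clock: 5.0
eef_pos: [517.4, 227.7, 231.1]
eef_rot: [3.14, -0.0, 1.743]
wrist_force: [-1.1, 0.0, -3.3]
finger_gap: 19.7
finger_force: 45.0
[-356.18726353    5.53012085    1.04350473] -0.8348169324274141
```

```bash
python3 -m crank '[[0,-25,1,0,0,0,0.08],[0,-65,1,0,0,0,0.16],[0,-105,2,0,0,0,0.26],[0,-145,2,0,0,0,0.36],[0,-190,3,0,0,0,0.46],[0,-235,4,0,0,0,0.56],[0,-275,4,0,0,0,0.66],[0,-315,5,0,0,0,0.76],[0,-343,5,0,0,0,0.83],[0,-356,5,0,0,0,0.835]]'
python3 -m crank '[[0,0,0,0,0,0,0],[0,0,0,0,0,0,0],[0,0,0,0,0,0,0]]'
python3 - <<'E'
from h import *
c=optics.calibration("wrist"); p,d=optics.camera("wrist"); cv2.imwrite("pics/w3.png",p[:,:,::-1])
np.savez("w3.npz",d=d,**c); s=manip.read_state(); print(s["eef_pos"],s["eef_rot"],s["moment"])
print(shift((583.8,-122.3,230)))
p,d=optics.camera("side"); cv2.imwrite("pics/s3.png",cv2.resize(p[60:270,200:480],(800,600),interpolation=cv2.INTER_CUBIC)[:,:,::-1])
E
```

```text
clock: 6.0
eef_pos: [582.5, -124.4, 227.9]
eef_rot: [-3.138, 0.002, 0.904]
wrist_force: [0.1, 1.4, -2.8]
finger_gap: 19.1
finger_force: 45.0
clock: 6.3
eef_pos: [583.0, -120.9, 230.2]
eef_rot: [-3.141, 0.0, 0.91]
wrist_force: [0.5, 0.3, -2.4]
finger_gap: 19.7
finger_force: 45.0
[ 583.0375674  -120.96129251  230.35975416] [-3.14133741e+00 -4.55787463e-05  9.09984588e-01] [ 0.06111419 -0.05931486 -0.0002324 ]
[-0.58896926  1.42367027  0.35936395]
```

View pics/w3.png

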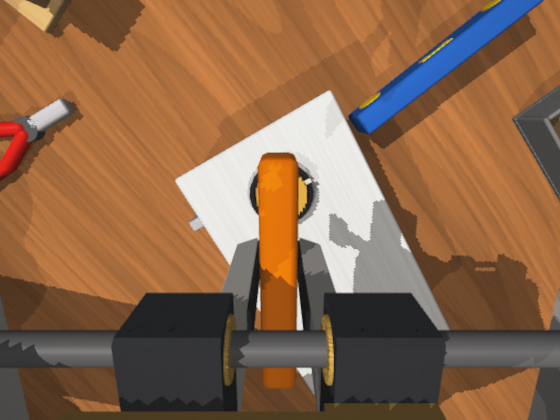

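View pics/s3.png

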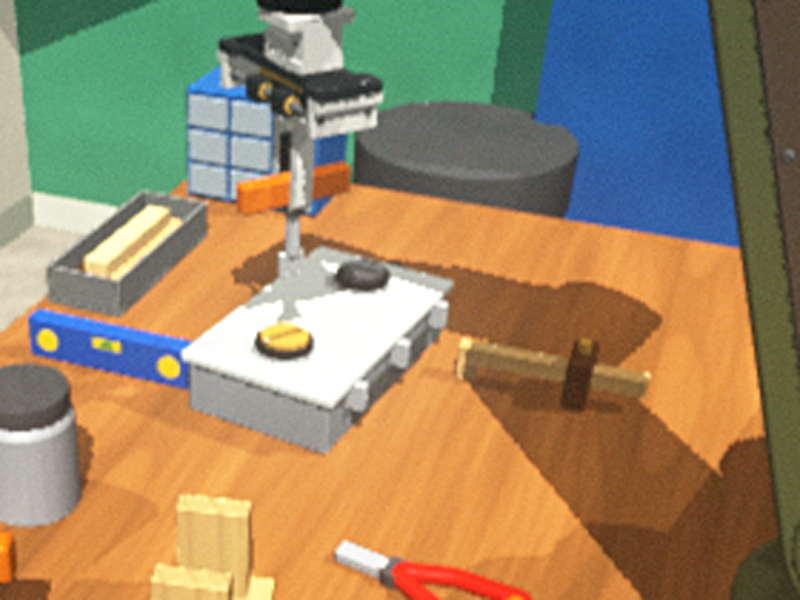

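The wrist and side views show the key held upright. The blade is above the brass screw and the bar is in line with the fingers, so I'm lowering the blade into the slot.

```bash
python3 -m crank '[[0,0,1,20,0,0,0],[0,0,1,45,0,0,0],[0,0,1,60,0,0,0],[0,0,1,65,0,0,0],[0,0,1,67,0,0,0],[0,0,1,69,0,0,0],[0,0,1,71,0,0,0],[0,0,1,73,0,0,0]]'
```

```text
clock: 7.2
eef_pos: [584.1, -122.9, 157.9]
eef_rot: [3.141, -0.0, 0.908]
wrist_force: [0.2, 0.6, -2.9]
finger_gap: 19.7
finger_force: 45.0
```

```bash
python3 -m crank '[[0,0,0,1,0,0,0],[0,0,0,2,0,0,0],[0,0,0,3,0,0,0],[0,0,0,4,0,0,0],[0,0,0,5,0,0,0],[0,0,0,5,0,0,0]]'
```

```text
clock: 7.8
eef_pos: [583.8, -122.9, 152.3]
eef_rot: [-3.141, 0.0, 0.908]
wrist_force: [0.7, -0.1, -3.0]
finger_gap: 19.9
finger_force: 45.0
```

The blade is in the slot, about 8 mm deep with no contact force. I'm turning clockwise.

```bash
python3 -m crank '[[0,0,0,0,0,0,0.05],[0,0,0,0,0,0,0.1],[0,0,0,0,0,0,0.15],[0,0,0,0,0,0,0.2],[0,0,0,0,0,0,0.25],[0,0,0,0,0,0,0.3],[0,0,0,0,0,0,0.35],[0,0,0,0,0,0,0.4],[0,0,0,0,0,0,0.4]]'
python3 -c "
from h import *
s=manip.read_state();print(s['moment'],s['wrist_force'],s['eef_rot'])"
```

```text
clock: 8.7
eef_pos: [584.0, -123.3, 152.5]
eef_rot: [3.141, -0.0, 0.507]
wrist_force: [0.7, -2.5, -3.1]
finger_gap: 19.4
finger_force: 45.1
[-0.67235935 -0.40010556  0.21811204] [ 0.66315345 -2.48023432 -3.10489708] [ 3.14070836e+00 -1.07677306e-04  5.07036979e-01]
```

```bash
python3 -m crank '[[0,0,0,0,0,0,0.07],[0,0,0,0,0,0,0.14],[0,0,0,0,0,0,0.21],[0,0,0,0,0,0,0.28],[0,0,0,0,0,0,0.35],[0,0,0,0,0,0,0.42],[0,0,0,0,0,0,0.49],[0,0,0,0,0,0,0.56],[0,0,0,0,0,0,0.63],[0,0,0,0,0,0,0.7]]' 60
python3 -c "
from h import *
s=manip.read_state();print(s['moment'],s['wrist_force'],s['eef_rot'])"
```

```text
clock: 9.7
eef_pos: [583.8, -123.1, 152.5]
eef_rot: [3.141, 0.0, -0.193]
wrist_force: [0.2, -1.9, -3.8]
finger_gap: 19.4
finger_force: 60.0
[-0.41814319  0.07172135  0.20476854] [ 0.16529541 -1.91646115 -3.82654516] [ 3.14117196e+00  3.97121273e-05 -1.93235133e-01]
```

Still only rubbing torque. I'll continue in small steps to find the stop.

```bash
python3 -m crank '[[0,0,0,0,0,0,0.03],[0,0,0,0,0,0,0.06],[0,0,0,0,0,0,0.09],[0,0,0,0,0,0,0.12]]'
python3 -c "
from h import *
s=manip.read_state();print(s['moment'],s['eef_rot'])"
python3 -m crank '[[0,0,0,0,0,0,0.03],[0,0,0,0,0,0,0.06],[0,0,0,0,0,0,0.09],[0,0,0,0,0,0,0.09]]'
python3 -c "
from h import *
s=manip.read_state();print(s['moment'],s['eef_rot'])"
```

```text
clock: 10.1
eef_pos: [583.8, -123.0, 152.5]
eef_rot: [3.141, 0.0, -0.313]
wrist_force: [-0.6, -2.0, -3.1]
finger_gap: 19.2
finger_force: 60.0
[-0.48334807  0.13610101  0.14025227] [ 3.14134235e+00  5.95317629e-05 -3.13168875e-01]
clock: 10.5
eef_pos: [583.9, -122.9, 152.5]
eef_rot: [3.142, 0.0, -0.403]
wrist_force: [-1.7, -1.9, -1.6]
finger_gap: 19.1
finger_force: 60.0
[-0.48550397  0.20680597  0.18285037] [ 3.14153199e+00  9.56871765e-06 -4.03139058e-01]
```

```bash
python3 -m crank '[[0,0,0,0,0,0,0.03],[0,0,0,0,0,0,0.06],[0,0,0,0,0,0,0.08],[0,0,0,0,0,0,0.08]]'
python3 -c "
from h import *
s=manip.read_state();print(s['moment'],s['eef_rot'])"
python3 -m crank '[[0,0,0,0,0,0,0.03],[0,0,0,0,0,0,0.05],[0,0,0,0,0,0,0.05]]'
python3 -c "
from h import *
s=manip.read_state();print(s['moment'],s['eef_rot'])"
```

```text
clock: 10.9
eef_pos: [583.8, -122.9, 152.5]
eef_rot: [3.141, -0.0, -0.482]
wrist_force: [-1.4, -2.1, -2.1]
finger_gap: 19.0
finger_force: 60.0
[-0.54306161  0.27996546  0.23193133] [ 3.14147527e+00 -2.65781047e-06 -4.82114367e-01]
clock: 11.2
eef_pos: [583.8, -123.1, 152.4]
eef_rot: [3.141, -0.0, -0.532]
wrist_force: [-0.7, -4.2, -1.3]
finger_gap: 19.5
finger_force: 60.1
[-0.97469917  0.30152891  0.45900871] [ 3.14119735e+00 -9.06174295e-05 -5.31911957e-01]
```

Torque is climbing at the stop. I'll go a little further to firm it up.

```bash
python3 -m crank '[[0,0,0,0,0,0,0.03],[0,0,0,0,0,0,0.05],[0,0,0,0,0,0,0.05],[0,0,0,0,0,0,0.05]]'
python3 -c "
from h import *
s=manip.read_state();print(s['moment'],s['eef_rot'],s['joints'])"
```

```text
clock: 11.6
eef_pos: [583.8, -123.2, 152.5]
eef_rot: [3.141, -0.0, -0.581]
wrist_force: [-1.9, -5.3, -1.4]
finger_gap: 19.3
finger_force: 60.4
[-1.27249871  0.37595062  0.71176495] [ 3.14088915e+00 -2.86335702e-04 -5.81135281e-01] [-2.69066123e-01  4.48566660e-01  1.44405472e+00 -7.98444609e-04
  1.24891486e+00  1.88311815e+00]
```

Reaction is 0.7 N m, about four times the rubbing torque, so the screw is at its stop. I'll ease back 0.18 to free the blade, then lift.

```bash
python3 -m crank '[[0,0,0,0,0,0,-0.05],[0,0,0,0,0,0,-0.1],[0,0,0,0,0,0,-0.15],[0,0,0,0,0,0,-0.18],[0,0,0,0,0,0,-0.18]]'
python3 -c "
from h import *
s=manip.read_state();print(s['moment'],s['eef_rot'])"
python3 -m crank '[[0,0,0,-4,0,0,-0.18],[0,0,0,-10,0,0,-0.18],[0,0,0,-30,0,0,-0.18],[0,0,0,-60,0,0,-0.18],[0,0,0,-78,0,0,-0.18],[0,0,0,-78,0,0,-0.18],[0,0,0,-78,0,0,-0.18]]'
python3 - <<'E'
from slot import *
s=manip.read_state(); print(s["moment"],s["wrist_force"],s["eef_pos"])
c=optics.calibration("wrist"); p,d=optics.camera("wrist"); cv2.imwrite("pics/w4.png",p[:,:,::-1])
np.savez("w4.npz",d=d,**c)
v,u=np.where(orange(p)>0); 
print(shift((517.4,227.5,230)), 1.743-s["eef_rot"][2])
E
```

```text
clock: 12.1
eef_pos: [583.9, -122.7, 152.4]
eef_rot: [-3.141, 0.0, -0.402]
wrist_force: [-0.3, -0.7, -2.0]
finger_gap: 19.5
finger_force: 60.0
[-0.32574266  0.10721484  0.01271708] [-3.14105459e+00  4.88664328e-05 -4.01545519e-01]
clock: 12.8
eef_pos: [583.8, -122.7, 229.8]
eef_rot: [-3.141, 0.0, -0.224]
wrist_force: [0.3, -0.8, -4.1]
finger_gap: 19.2
finger_force: 60.0
[ 0.06197719  0.01701003 -0.02069346] [ 0.32538081 -0.79913934 -4.08385332] [ 583.75109029 -122.68634381  229.79494759]
[-142.06449023 -326.83215273   -0.52525831] 1.9668418388781153
```

View pics/w4.png

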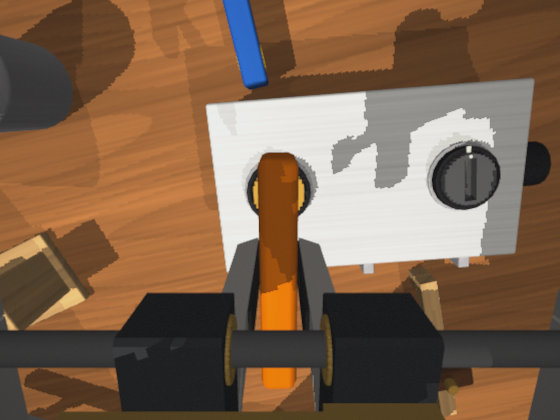

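The key is still upright in the grip, but it hides the brass head at (278,190). My lift repeated the back-turn, so I'll step aside and check the slot and dot against the tick.

```bash
python3 -m crank '[[0,-8,-20,0,0,0,0],[0,-24,-55,0,0,0,0],[0,-35,-80,0,0,0,0],[0,-35,-80,0,0,0,0],[0,-35,-80,0,0,0,0]]'
python3 - <<'E'
from slot import *
s=manip.read_state(); print(s["eef_pos"],s["eef_rot"])
c=optics.calibration("wrist"); p,d=optics.camera("wrist")
q=c["camera_matrix"]@(c["R"]@np.array([583.8,-122.3,89])+c["t"]); uv=(q[:2]/q[2]).round().astype(int); print(uv)
slot(c,p,tuple(uv),25)
np.savez("w5.npz",d=d,**c); cv2.imwrite("w5full.png",p[:,:,::-1])
u,v=uv; cv2.imwrite("pics/w5.png",cv2.resize(p[max(v-45,0):v+45,max(u-45,0):u+45],(540,540),interpolation=cv2.INTER_CUBIC)[:,:,::-1])
E
```

```text
clock: 13.35
eef_pos: [567.1, -36.9, 229.5]
eef_rot: [3.141, 0.001, -0.222]
wrist_force: [-0.4, 0.1, -2.5]
finger_gap: 19.5
finger_force: 60.0
[567.11212388 -36.8737343  229.46798658] [ 3.14136759e+00  1.46988795e-03 -2.21786798e-01]
[365 157]
slot otsu 172.0 [ 583.8114624  -124.15864563] 34.836551666259766 (38.43592834472656, 36.819557189941406) [ 344  135   43   44 1129]
white [364. 125.] 6 -9.039558936544562 28.810194765700988
white [396. 140.] 3 -73.7790161177648 32.07859973526201
white [398. 147.] 1 -86.32241413835236 31.474927050603743
white [395. 169.] 1 -124.14151040959769 31.405908721133837
white [357. 186.] 122 155.88213861166125 28.603761523480337
white [385. 181.] 1 -150.39506877133755 30.919710880698688
```

View pics/w5.png

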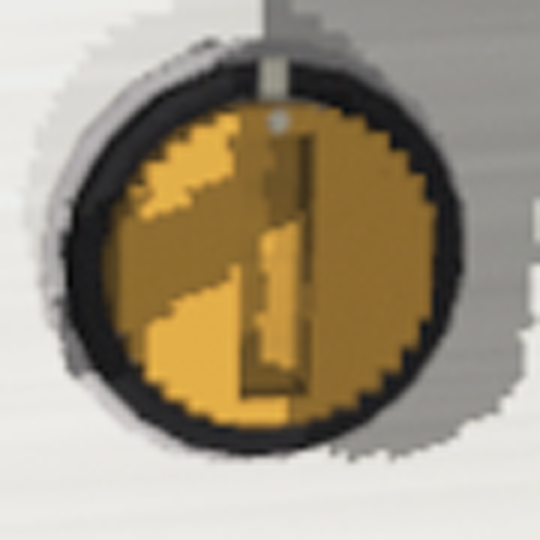

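The crop shows the white dot at (279,122), directly under the collar tick at (274,75), with the slot pointing at it. Allowing for the tick being lower, the two line up, so the screw is tight. Next I'll carry the key back to the rack.

```bash
python3 - <<'E'
from h import *
print(shift((517.4,227.5,230)), 1.743-manip.read_state()["eef_rot"][2])
E
```

```text
[-107.11569877 -247.4490653    -0.33091947] 1.9656196602492015
```

```bash
python3 -m crank '[[0,-8,-18,0,0,0,-0.1],[0,-18,-40,0,0,0,-0.24],[0,-28,-65,0,0,0,-0.38],[0,-38,-88,0,0,0,-0.52],[0,-48,-110,0,0,0,-0.66],[0,-58,-135,0,0,0,-0.8],[0,-68,-158,0,0,0,-0.94],[0,-78,-180,0,0,0,-1.08],[0,-88,-203,0,0,0,-1.22],[0,-98,-226,0,0,0,-1.36]]'
python3 - <<'E'
from h import *
s=manip.read_state(); print(shift((517.4,227.5,230)), 1.743-s["eef_rot"][2])
E
```

```text
clock: 14.4
eef_pos: [521.8, 204.9, 229.9]
eef_rot: [-3.141, 0.001, 1.142]
wrist_force: [-0.0, -0.8, -1.6]
finger_gap: 19.1
finger_force: 60.0
[ 18.73318811 -13.38730764  -0.14988919] 0.6011986765025086
```

```bash
python3 -m crank '[[0,5,-4,0,0,0,-0.14],[0,10,-7,0,0,0,-0.28],[0,15,-10,0,0,0,-0.42],[0,18,-13,0,0,0,-0.54],[0,18.5,-13.5,0,0,0,-0.6],[0,18.5,-13.5,0,0,0,-0.6],[0,18.5,-13.5,0,0,0,-0.6]]'
python3 - <<'E'
from h import *
s=manip.read_state(); print(s["eef_pos"],s["eef_rot"]);print(shift((517.4,227.5,95.8)), 1.743-s["eef_rot"][2])
c=optics.calibration("wrist");p,d=optics.camera("wrist"); cv2.imwrite("w6full.png",p[:,:,::-1]); cv2.imwrite("pics/w6.png",p[:,:,::-1])
for f in ("pics/w3.png","w6full.png"):
    q=cv2.imread(f)[:,:,::-1].copy(); m=orange(q); m[:, :240]=0; m[:,320:]=0
    v,u=np.where(m[150:240]>0); print(f,u.min(),u.max(),v.min()+150,np.polyfit(*[(np.unique(v)),[u[v==k].mean() for k in np.unique(v)]],1))
E
```

```text
clock: 15.1
eef_pos: [517.4, 226.7, 230.1]
eef_rot: [-3.141, 0.0, 1.735]
wrist_force: [1.1, -0.6, -2.3]
finger_gap: 19.0
finger_force: 60.0
[517.41732213 226.7128867  230.05605154] [-3.14104909e+00  1.48093093e-04  1.73470802e+00]
[  0.79927224   0.18432697 134.25585429] 0.008291980049908831
pics/w3.png 258 295 154 [5.02801636e-02 2.73832463e+02]
w6full.png 258 297 152 [-7.50769973e-03  2.78363492e+02]
```

View pics/w6.png

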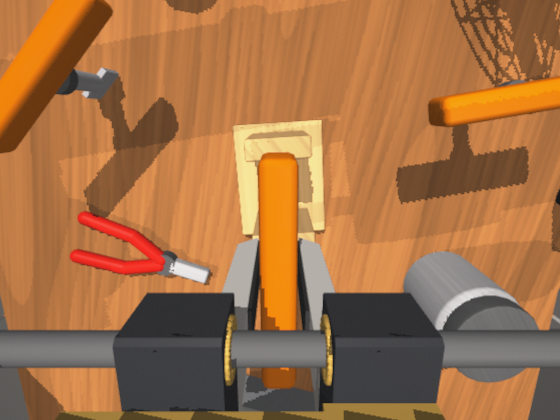

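The wrist view shows the key unshifted in the grip, above the rack and lined up with it, with the pliers and canister where they were. I'm lowering it.

```bash
python3 -m crank '[[0,0.8,0,30,0,0,-0.008],[0,0.8,0,70,0,0,-0.008],[0,0.8,0,100,0,0,-0.008],[0,0.8,0,120,0,0,-0.008],[0,0.8,0,128,0,0,-0.008],[0,0.8,0,131,0,0,-0.008],[0,0.8,0,133,0,0,-0.008],[0,0.8,0,133,0,0,-0.008]]'
```

```text
clock: 15.95
eef_pos: [517.4, 228.3, 98.3]
eef_rot: [3.14, -0.0, 1.745]
wrist_force: [-0.1, -0.0, -2.9]
finger_gap: 19.2
finger_force: 60.0
```

```bash
python3 -m crank '[[0,0,0,0.5,0,0,0],[0,0,0,1,0,0,0],[0,0,0,1.5,0,0,0],[0,0,0,2,0,0,0],[0,0,0,2,0,0,0]]' 30
```

```text
clock: 16.45
eef_pos: [517.1, 228.2, 95.8]
eef_rot: [3.141, -0.0, 1.746]
wrist_force: [-2.4, -1.1, 2.5]
finger_gap: 20.2
finger_force: 30.0
```

The bar is resting on the walls, with the same +z force as when I first gripped it. Releasing and rising.

```bash
python3 -m crank '[[25,0,0,0,0,0,0],[30,0,0,0,0,0,0],[45,0,0,0,0,0,0],[60,0,0,0,0,0,0],[60,0,0,0,0,0,0]]'
python3 -m crank '[[60,0,0,-20,0,0,0],[60,0,0,-50,0,0,0],[60,0,0,-90,0,0,0],[60,0,0,-130,0,0,0],[60,0,0,-135,0,0,0],[60,0,0,-135,0,0,0],[60,0,0,-135,0,0,0]]'
python3 - <<'E'
from h import *
c=optics.calibration("wrist"); p,d=optics.camera("wrist"); m=orange(p); n,l,st,ce=cv2.connectedComponentsWithStats(m)
for i in range(1,n):
    if st[i,4]>300:
        v,u=np.where(l==i); A=axis(cast(c,np.c_[u,v],128)); print(st[i],A[0],np.degrees(A[1]),A[2], np.median(d[l==i]))
D=np.load("w2.npz")["d"]; q=cv2.imread("pics/w2.png")[:,:,::-1].copy(); mm=orange(q)[:, 240:320]>0; print("depth before",np.median(D[:,240:320][mm]))
s=manip.read_state(); print(s["clock"],s["finger_gap"])
E
```

```text
clock: 16.95
eef_pos: [517.0, 228.1, 95.4]
eef_rot: [3.142, -0.0, 1.746]
wrist_force: [0.6, 0.0, -0.2]
finger_gap: 48.8
finger_force: 0.0
clock: 17.65
eef_pos: [516.5, 228.0, 229.0]
eef_rot: [-3.14, 0.0, 1.746]
wrist_force: [-1.1, 0.3, -0.7]
finger_gap: 56.3
finger_force: 0.0
[   0    0   97  134 4364] [314.63516235 308.40258789] 56.653980255126946 (129.67205810546875, 22.181989669799805) 254.45602
[ 431   81  129   48 2469] [667.73059082 334.97323608] 18.90685653686523 (98.08766174316406, 24.79957389831543) 264.77563
[ 268  135   22  138 2046] [516.43634033 226.7142334 ] -79.97427082061766 (118.7422103881836, 17.595930099487305) 292.57898
depth before 291.1093
17.7 56.27558462797878
```

```bash
python3 -c "
from cell import manip
print(manip.sign_off())"
```

```text
the job is handed in; nothing more can be done
None
```

I tightened the brass screw to its stop with the key (white dot on the tick, about 0.7 N m), hung the key back in the rack within about 2 mm of where it was, touched nothing else as far as I could see, and handed the job in at 17.7 s.

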